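# Hold the scrap bin open for the cook, then let its lid down softly

### The arm

A 7-joint arm with a two-finger parallel gripper is mounted at the origin on the work surface. World frame = base frame: x ahead of the robot, y to its left, z up, the work surface at z = 0. Lengths are in m, angles in rad, forces in N, time in s.
With the tool pointing down it reaches from about 0.425 to 0.875 m from the base axis. Payload 9.9 kg.
Tool frame: the origin (TCP) lies at the very end of the fingers, on their centre line; the grasp point (between the pads) lies 19 mm behind it; y points along the fingers, z is the direction in which the jaws open and shut, and the axes are right-handed (so a half turn about y gives the same grasp; the last joint's range is limited). The gripper opens to 85 mm and grips with 20 to 120 N. Pads are 22 mm wide; open, the fingers measure 114 mm over their backs; the gripper's body (76 mm by 85 mm) begins 54 mm behind the grasp point. The pads swing forward as they close: fully open they stand 13 mm farther back than shut.
Start: joints at [-1.423, 0.576, 0.025, 1.437, -0.015, 1.129, -0.057], TCP at [0.155, 0.657, 0.231] pointing down, gripper open.
Joint ranges: [-2.76, 2.76], [-0.34, 2.15], [-1.52, 1.57], [0.19, 2.46], [-1.09, 4.23], [0.17, 1.99], [-2.82, 2.82]. Speed limits (rad/s): [2.22, 2.22, 3.01, 3.01, 3.14, 3.14, 3.14].

### API

Orientations are given as a unit quaternion [x, y, z, w].
In Python, from station import r, imaging gives the robot as it stands. The module is installed in compiled form; this text tells all that it offers.
- The arm moves only by the tool send_rows, never from a script. Its argument "plan" is a list of rows, each a list of 5 numbers: the shift along the world's x, y, z in cm, then the turn about the world's z in degrees, then the opening, from 0 (shut) to 1 (fully open). In form: [[dx, dy, dz, turn, fingers], ...]. A call has 1 to 10 rows; each row shifts and turns the commanded pose from where the row before left it; what a row does not reach is not made up. A row lasts 1/10 s, in which the tool goes at most 50 mm and 8.59 degrees, less where a joint would pass 70% of its speed; a pose out of reach is approached as far as the arm can. A call with a gripper value outside its range is refused whole. The fingers move at their own pace and stop on an object; "force" is the grip in N (left out, the last holds). Time passes only in rows, so rows that do not move let the fingers close. It gives the time, the measured TCP pose, the force and the opening at its end, in the units of the state.
- r.state(): the state, without advancing time (a new reading comes with each control period).
- imaging.grab_frame(name): name is "scene" or "top" or "wrist"; returns (picture, depth): 400x640x3 uint8, blue, green, red; 400x640 float32, m along the optical axis (not along the pixel's ray), 0 where there is no reading.
- imaging.get_calibration(name): a dict with "fx", "fy", "cx", "cy" (pixels), "world_from_camera" (4x4, takes a point from camera to world coordinates); the wrist camera has in their place "hand_eye" (4x4, takes a point from camera to tool coordinates, whose origin is the TCP and whose axes are the tool frame's). Camera axes: x right, y down, z forward; pixel columns grow to the right and rows downward; lengths in m; the calibration is good to about 2 mm. A picture is of the moment at which its call begins: read the wrist's pose just before it. get_calibration takes no time and is no camera call.
- r.finish_job(): hands the job in, once; it reports no verdict.
The state is a dict: "time": time; "q": joint angles; "qd": joint speeds; "joint_torque": joint torques, N m; "position": TCP position; "ee_rot": TCP orientation; "wrist_force": force on the tool from outside, world axes, zero at the start; "torque": the same for the moment, N m; "opening": finger opening in m.
Only numpy, scipy, OpenCV 4.12 (cv2) and the standard library are available. Lean on these libraries where they do the work, as an engineer would, in place of code of your own. Each camera call takes 0.05 s, during which the arm holds its last target.

### The job

Hold the scrap bin open for the cook: press its orange lever pad down with the fingertips as far as it goes, so that the lid stands fully open, and keep it there for three seconds while the scraps go in. Then ease the lever back up so that the lid comes down softly and shuts without slamming, and take the hand away. Work the lid by the lever only, never touching the lid itself, and do not lift, shift or tip the bin or the things standing around it.

Things in the scene. Friction and masses are not known exactly. Their poses are not given: they have to be found in the camera images.
- bin: Stainless scrap bin, loose on rubber feet, 3.5 to 5 kg; more than about 40 N on the pad tips it. Shell 220 mm deep (its x), 190 mm wide (its y), 187 mm high with the lid shut. Origin: centre of its underside. Its -x axis points out of the front, where the lever pad sticks out; the lever bar runs along its right side (-y face). The lid hinges on the rear (+x) top edge.
- lever_pad (a point): Centre of the orange pad's top face, the place to press; moves with the lever. Pad 44 mm along the lever, 74 mm across (bin y), 8 mm thick. At rest at bin x = -0.206, y = -0.074 m, 182 mm above the counter, sloping 0.25 rad down towards the bin; fully pressed at bin x = -0.213 m, 93 mm up, sloping 0.25 rad down away from it. Below it is only the counter.
- lever_pivot (a point): Point on the lever's pivot axis (which runs along the bin's y), level with the pad's middle in y: the pad swings about it in the bin's x-z plane. Fixed in the bin at x = -0.035 m, 125 mm up.
- lever_bar: The lever: flat steel bar 18 mm high along the bin's right side, with the orange pad at its front end. Origin on the pivot axis. Pressing the pad raises the bar's rear end, which pushes the lid up through a link. Takes about 2 to 5 N on the pad all the way; nothing latches it, it comes back up by the lid's weight alone.
- bin_lever (a joint): Lever angle in rad: 0 at rest (pad up, lid shut), growing as the pad goes down, 0.50 fully pressed, at a hard stop.
- bin_lid (a joint): Lid angle in rad: 0 shut, 1.10 fully open (at the lever's stop). It follows the lever by the link, 2 to 3 times as fast. Let go, it falls and slams.
- lid_panel: The steel lid panel, 228 by 200 mm, 0.4 kg, flat on the bin when shut. Origin on its hinge line. Not to be touched; it swings up and back, away from the lever pad.
- spray_bottle: Loose bystander: white and green spray bottle with a red trigger, 68 mm in diameter, 192 mm high. Origin at the centre of its underside.
- food_box: Loose bystander: light green lidded plastic food box, 110 by 85 mm, 72 mm high. Origin at the centre of its underside.
- steel_cup: Loose bystander: stainless cup, 74 mm in diameter, 85 mm high. Origin at the centre of its underside.

How it is judged:
On the way, in this order (a step that is already met when the one before it is completed fails the run):
1. the lid stands fully open (past 1.00 of its 1.10 rad), held by the fingers on the lever, for 2.5 s on end (value of joint bin_lid above 1 rad and contact force between the fingers and lever_bar above 0.5 N), for 2.5 s.
2. the lid is shut again (value of joint bin_lid below 0.03 rad), for 0.2 s.
At the end, for the whole second after the job is handed in: The lid is shut (within 0.03 rad) and the lever back up at rest (within 0.03 rad); the bin stands level within 30 mm of where it stood, and the spray bottle, food box and cup stand upright within 30 mm of where they stood (value of joint each of bin_lid, bin_lever below 0.03 rad and distance of each of bin, spray_bottle, food_box, steel_cup from where it was at the start of the episode below 0.03 m and angle between bin's own z axis and vertical below 0.03 rad and linear speed of bin below 0.02 m/s and angle between each of spray_bottle, food_box, steel_cup's own z axis and vertical below 0.1 rad); the robot touches nothing.
It fails at once if the lid slams: it moves down faster than 1.5 rad/s in the last 0.15 rad before it is shut (value of joint bin_lid below 0.15 rad and velocity of joint bin_lid below -1.5 rad/s).
It fails at once if the lid itself is touched (contact force between any of the fingers, the arm and lid_panel above 0.5 N).
It fails at once if the bin is shifted by more than 30 mm, tipped or lifted (distance of bin from where it was at the start of the episode above 0.03 m or angle between bin's own z axis and vertical above 0.1 rad or height (world z) of bin above 0.015 m).
It fails at once if a thing beside the bin is moved by more than 30 mm, tipped or lifted (distance of any of spray_bottle, food_box, steel_cup from where it was at the start of the episode above 0.03 m or angle between any of spray_bottle, food_box, steel_cup's own z axis and vertical above 0.3 rad or height (world z) of any of spray_bottle, food_box, steel_cup above 0.015 m).
It also fails if it takes over 58 s, if anything falls off the work surface, if the arm or the gripper's body presses on something with over 40 N, if the wrist force passes 120 N, or if a joint passes its speed limit or range.

## Working session

There is one attempt and no reset: what is moved stays moved. The work goes in short steps, Python scripts to look and compute and a tool call to move; the robot and the scene stay as the last step left them, time stands still between calls to the robot, and variables do not carry over. Pictures are saved under pics/ and viewed, and the job is handed in when it is done.

Besides the shell and the picture viewer there is one more tool, called after "Call:" as name(argument=value, ...), one argument or row to a line, values as JSON. send_rows: Moves the arm, as the interface text tells. Its arguments: {"type":"object","properties":{"plan":{"type":"array","items":{"type":"array","items":{"type":"number"}}},"force":{"type":"number"}},"required":["plan"]}

```bash
mkdir -p pics; python3 - <<'E'
from station import r, imaging
import cv2, numpy as np
s=r.state(); print({k:np.round(v,3).tolist() for k,v in s.items()})
for n in ("scene","top"):
    p,d=imaging.grab_frame(n); cv2.imwrite(f"pics/{n}0.png",p); np.save(f"pics/{n}0.npy",d)
    print(n,imaging.get_calibration(n))
E
```

```text
{'time': 0.0, 'q': [-1.423, 0.576, 0.025, 1.438, -0.015, 1.129, -0.057], 'qd': [0.001, 0.001, -0.001, -0.001, 0.002, 0.001, -0.0], 'joint_torque': [-0.001, -76.578, 2.25, -28.597, 0.015, 0.013, 0.0], 'position': [0.155, 0.657, 0.23], 'ee_rot': [0.703, -0.082, 0.082, -0.702], 'wrist_force': [-0.327, 0.361, -0.475], 'torque': [-0.094, 0.027, -0.008], 'opening': 0.085}
scene {'fx': 430.3027929606371, 'fy': 430.3027929606371, 'cx': 317.0769766026096, 'cy': 198.0010259696175, 'world_from_camera': array([[ 0.38803554,  0.48355087, -0.78460626,  1.3581679 ],
       [ 0.92159539, -0.19479606,  0.33573268, -0.3378445 ],
       [ 0.00950562, -0.85336572, -0.52122604,  0.65457434],
       [ 0.        ,  0.        ,  0.        ,  1.        ]])}
top {'fx': 508.0419824467499, 'fy': 508.0419824467499, 'cx': 320.9649903475018, 'cy': 201.47357676047895, 'world_from_camera': array([[-0.02571969, -0.99223227,  0.12171125,  0.45472944],
       [-0.9994633 ,  0.02305218, -0.02327448,  0.01766582],
       [ 0.02028798, -0.12224454, -0.99229263,  1.24490711],
       [ 0.        ,  0.        ,  0.        ,  1.        ]])}
```

View pics/scene0.png

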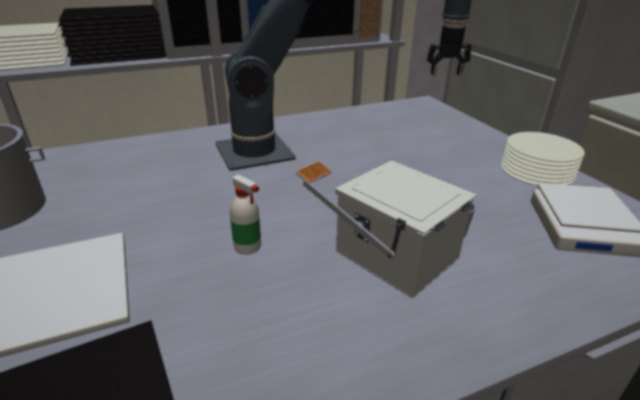

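View pics/top0.png

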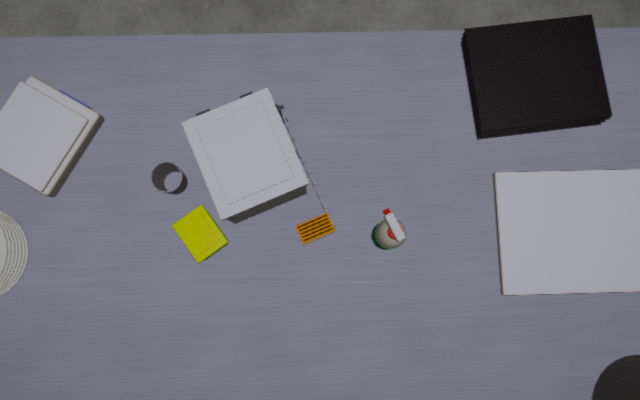

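The top view shows the orange pad at about (316,228), the bin lid around (245,153), the bottle at (390,233), the food box at (200,233) and the cup at (169,179). In the scene view the pad is at (314,172), left of the bin. Next I'll measure the pad and the bin's heading.

```bash
cat > h.py <<'E'
import numpy as np, cv2
from station import r, imaging
def ray(c,u,v,T=None):
    T=c["world_from_camera"] if T is None else T
    d=T[:3,:3]@np.array([(u-c["cx"])/c["fx"],(v-c["cy"])/c["fy"],1]); return T[:3,3],d
def onplane(c,u,v,z,T=None):
    o,d=ray(c,u,v,T); return o+d*(z-o[2])/d[2]
def tri(a,b):
    (o1,d1),(o2,d2)=a,b
    A=np.stack([d1,-d2],1); t=np.linalg.lstsq(A,o2-o1,rcond=None)[0]
    p,q=o1+t[0]*d1,o2+t[1]*d2; return (p+q)/2,np.linalg.norm(p-q)
def orange(p):
    h=cv2.cvtColor(p,cv2.COLOR_BGR2HSV); return cv2.inRange(h,(5,150,90),(20,255,255))
def big(m):
    cs,_=cv2.findContours(cv2.morphologyEx(m,cv2.MORPH_CLOSE,np.ones((7,7))),cv2.RETR_EXTERNAL,cv2.CHAIN_APPROX_NONE); return max(cs,key=cv2.contourArea)
E
python3 - <<'E'
from h import *
R={}
for n in("scene","top"):
    p=cv2.imread(f"pics/{n}0.png"); D=np.load(f"pics/{n}0.npy"); c=imaging.get_calibration(n)
    k=big(orange(p)); M=cv2.moments(k); u,v=M['m10']/M['m00'],M['m01']/M['m00']
    R[n]=ray(c,u,v); print(n,u,v,cv2.contourArea(k),cv2.minAreaRect(k),"depth pt",)
    d=D[int(v)-1:int(v)+2,int(u)-1:int(u)+2]; o,dd=R[n]; print(o+dd*np.median(d))
    box=cv2.boxPoints(cv2.minAreaRect(k))
    if n=="top":
        print("pad corners",[onplane(c,*b,0.182).round(3)[:2].tolist() for b in box]); print("pad z=.182",onplane(c,u,v,.182))
        g=p.min(2); h=cv2.cvtColor(p,cv2.COLOR_BGR2HSV)
        m=cv2.inRange(h,(0,0,150),(180,40,255)); m[:, :170]=0; m[:,330:]=0; m[:80]=0;m[230:]=0
        k2=big(m); rr=cv2.minAreaRect(k2); b=cv2.boxPoints(rr); P=np.array([onplane(c,*x,.187)[:2] for x in b]); print("lid px",b.round(1).tolist(),"\n",P.round(3),"sides",np.linalg.norm(P-np.roll(P,1,0),axis=1),"ctr",P.mean(0), 'yaw edges', [np.round(np.degrees(np.arctan2(*(P[(i+1)%4]-P[i])[::-1])),1) for i in range(4)])
        for nm,(a,bb,cc,dd_),z in (("food",(170,200,230,268),.072),("spray",(368,205,410,255),.1),("cup",(148,158,190,200),.085)):
            w=np.full(p.shape[:2],0,np.uint8)
            # height points from depth
            vs,us=np.mgrid[bb:dd_,a:cc]; dz=D[bb:dd_,a:cc]; rays=np.stack([(us-c["cx"])/c["fx"],(vs-c["cy"])/c["fy"],np.ones(us.shape)],-1)*dz[...,None]
            W=rays@c["world_from_camera"][:3,:3].T+c["world_from_camera"][:3,3]; s=W[W[...,2]>.02]; print(nm,s.min(0).round(3),s.max(0).round(3))
print("tri",tri(R["scene"],R["top"]))
E
```

```text
scene 313.3804780876494 171.24634794156705 251.0 ((313.52923583984375, 171.06341552734375), (12.432060241699219, 27.1689395904541), 65.224853515625) depth pt
[0.53410923 0.00459856 0.18286063]
top 314.69699388135143 227.9119446661346 626.5 ((314.77587890625, 227.8103485107422), (19.433351516723633, 34.66489791870117), 66.80140686035156) depth pt
[0.52957334 0.00730582 0.18284361]
pad corners [[0.535, 0.048], [0.562, -0.019], [0.524, -0.034], [0.498, 0.033]]
pad z=.182 [0.52963279 0.00729759 0.182     ]
lid px [[179.5, 122.5999984741211], [268.3999938964844, 85.0999984741211], [309.29998779296875, 182.0], [220.3000030517578, 219.5]] 
 [[0.76  0.289]
 [0.84  0.1  ]
 [0.626 0.016]
 [0.551 0.203]] sides [0.22598827 0.20574133 0.22892667 0.20123557] ctr [0.69444166 0.1521596 ] yaw edges [np.float64(-67.3), np.float64(-158.7), np.float64(111.8), np.float64(22.4)]
food [0.455 0.018 0.021] [0.597 0.337 1.245]
spray [ 0.455 -0.197  0.02 ] [0.568 0.018 1.245]
cup [0.455 0.018 0.02 ] [0.699 0.382 1.245]
tri (array([0.52960747, 0.00690617, 0.18020406]), np.float64(0.0008070084299532307))
```

```bash
python3 - <<'E'
from h import *
from scipy.spatial.transform import Rotation as Ro
s=r.state(); R=Ro.from_quat(s["ee_rot"]).as_matrix(); print(R.round(3)); print("jaw deg",np.degrees(np.arctan2(R[1,2],R[0,2])))
print(np.round(imaging.get_calibration("wrist")["hand_eye"],3))
c=imaging.get_calibration("top")
for nm,u,v,z in(("spray red",395,225,.17),("spray body",388,236,.12),("food",200,233,.072),("cup",168,178,.085)): print(nm,onplane(c,u,v,z).round(3))
E
```

```text
[[ 0.973 -0.     0.23 ]
 [-0.23  -0.001  0.973]
 [ 0.    -1.    -0.001]]
jaw deg 76.72075955973301
[[-0.001  0.963  0.269 -0.068]
 [-0.001 -0.269  0.963 -0.143]
 [ 1.     0.001  0.002  0.   ]
 [ 0.     0.     0.     1.   ]]
spray red [ 0.533 -0.164  0.17 ]
spray body [ 0.512 -0.155  0.12 ]
food [0.532 0.27  0.072]
cup [0.66  0.341 0.085]
```

Triangulation puts the pad at (0.530, 0.007, 0.180–0.183). That matches the prediction from the lid centre (0.694, 0.152) and a yaw of 22°, which gives (0.531, 0.006). With a 35° turn the jaw axis lies along the bin's y, and the wrist camera faces away from the bin. I'll move above the pad with the fingers shut.

Call:
send_rows(
  plan=[
    [0, 0, 2, 0, 0],
    [2, -3.5, 1, 2, 0],
    [2, -3.5, 1, 2, 0],
    [2, -3.5, 1, 3, 0],
    [2, -3.5, 0, 3, 0],
    [2, -3.5, 0, 3, 0],
    [2, -3.5, 0, 3, 0],
    [2, -3.5, 0, 3, 0],
    [2, -3.5, 0, 3, 0],
    [2, -3.5, 0, 3, 0],
  ],
  force=40,
)

```text
time: 1.1
position: [0.3355, 0.3403, 0.2812]
ee_rot: [0.703, 0.073, -0.073, -0.703]
wrist_force: [0.1, 0.5, 0.2]
opening: -0.0003
```

Call:
send_rows(
  plan=[
    [2, -3.4, 0, 2, 0],
    [2, -3.4, 0, 2, 0],
    [2, -3.4, 0, 2, 0],
    [2, -3.4, 0, 2, 0],
    [2, -3.4, 0, 2, 0],
    [2, -3.4, 0, 0, 0],
    [2, -3.4, 0, 0, 0],
    [2, -3.4, 0, 0, 0],
    [2, -3.4, 0, 0, 0],
    [1.5, -2.9, 0, 0, 0],
  ],
)

```text
time: 2.1
position: [0.5307, 0.0048, 0.281]
ee_rot: [0.695, 0.133, -0.133, -0.694]
wrist_force: [0.4, 0.9, -0.5]
opening: 0.0005
```

```bash
python3 - <<'E'
from h import *
from scipy.spatial.transform import Rotation as Ro
s=r.state(); R=Ro.from_quat(s["ee_rot"]).as_matrix(); print(s["position"],s["wrist_force"],"jaw",np.degrees(np.arctan2(R[1,2],R[0,2])),R[:,1].round(3))
p,d=imaging.grab_frame("wrist"); cv2.imwrite("pics/wrist1.png",p); c=imaging.get_calibration("wrist")
T=np.eye(4);T[:3,:3]=R;T[:3,3]=s["position"];T=T@c["hand_eye"]
k=big(orange(p)); M=cv2.moments(k);u,v=M['m10']/M['m00'],M['m01']/M['m00']; print(u,v,cv2.minAreaRect(k),onplane(c,u,v,.182,T)); 
b=cv2.boxPoints(cv2.minAreaRect(k)); print([onplane(c,*x,.182,T).round(3).tolist() for x in b])
p,d=imaging.grab_frame("scene"); cv2.imwrite("pics/scene1.png",p)
E
```

```text
[0.53073748 0.00479401 0.28102644] [ 0.36682922  0.89466609 -0.49806107] jaw 111.65872524549887 [-0. -0. -1.]
316.0036890645586 194.68044419348766 ((316.0, 195.5), (51.0, 92.0), 90.0) [0.53123083 0.00383233 0.182     ]
[[0.526, -0.034, 0.182], [0.502, 0.028, 0.182], [0.538, 0.044, 0.182], [0.563, -0.021, 0.182]]
```

View pics/wrist1.png

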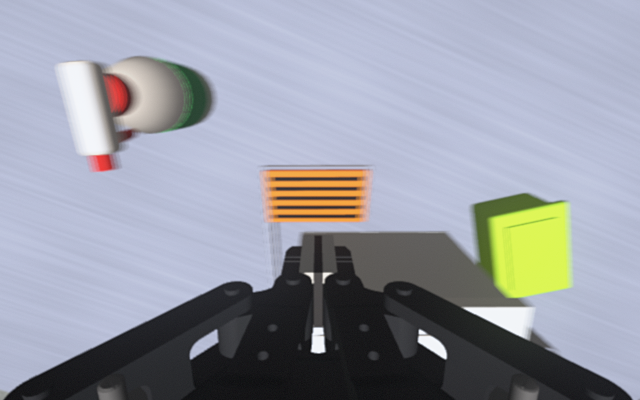

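View pics/scene1.png

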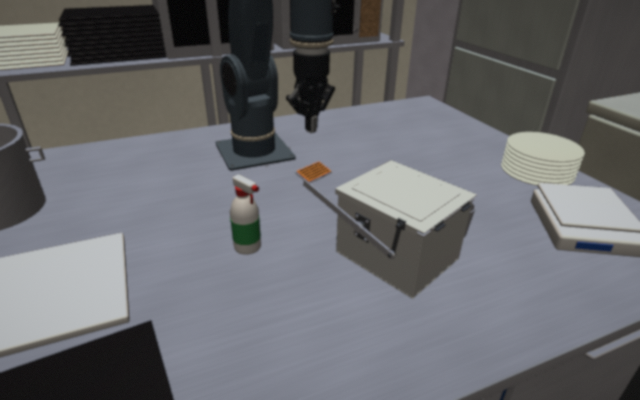

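The wrist view shows the pad at (316,195), square to the fingers, at (0.531, 0.004), right below the TCP. The scene view shows the fingers shut above the pad, with everything else unmoved. Now I'll go down to just above it.

Call:
send_rows(
  plan=[
    [0, 0, -2, 0, 0],
    [0, 0, -2, 0, 0],
    [0, 0, -2, 0, 0],
    [0, 0, -1.5, 0, 0],
    [0, 0, -1, 0, 0],
    [0, 0, -0.5, 0, 0],
    [0, 0, 0, 0, 0],
  ],
)

```text
time: 2.9
position: [0.5298, 0.0072, 0.191]
ee_rot: [-0.694, -0.133, 0.134, 0.694]
wrist_force: [-0.0, -0.7, 0.4]
opening: 0.0001
```

Call:
send_rows(
  plan=[
    [0, 0, -0.2, 0, 0],
    [0, 0, -0.2, 0, 0],
    [0, 0, -0.2, 0, 0],
    [0, 0, -0.2, 0, 0],
    [0, 0, -0.2, 0, 0],
    [0, 0, -0.2, 0, 0],
    [0, 0, -0.2, 0, 0],
    [0, 0, -0.2, 0, 0],
    [0, 0, -0.2, 0, 0],
    [0, 0, -0.2, 0, 0],
  ],
)

```text
time: 3.9
position: [0.5297, 0.0066, 0.1714]
ee_rot: [0.695, 0.133, -0.133, -0.694]
wrist_force: [-3.1, -0.9, 5.5]
opening: -0.0
```

In contact at 5.5 N, just under the pad's rest height. I'll press down along the arc.

Call:
send_rows(
  plan=[
    [-0.06, -0.02, -0.4, 0, 0],
    [-0.06, -0.02, -0.4, 0, 0],
    [-0.06, -0.02, -0.4, 0, 0],
    [-0.06, -0.02, -0.4, 0, 0],
    [-0.06, -0.02, -0.4, 0, 0],
    [-0.05, -0.02, -0.4, 0, 0],
    [-0.05, -0.02, -0.4, 0, 0],
    [-0.05, -0.02, -0.4, 0, 0],
    [-0.05, -0.02, -0.4, 0, 0],
    [-0.05, -0.02, -0.4, 0, 0],
  ],
)

```text
time: 4.9
position: [0.5247, 0.0047, 0.1311]
ee_rot: [0.695, 0.133, -0.133, -0.694]
wrist_force: [-1.8, -2.7, 4.8]
opening: 0.0003
```

```bash
python3 - <<'E'
from h import *
p,d=imaging.grab_frame("scene"); cv2.imwrite("pics/scene2.png",p); print(r.state()["wrist_force"])
E
```

```text
[ 0.31542108 -1.65572054  2.08385325]
```

View pics/scene2.png

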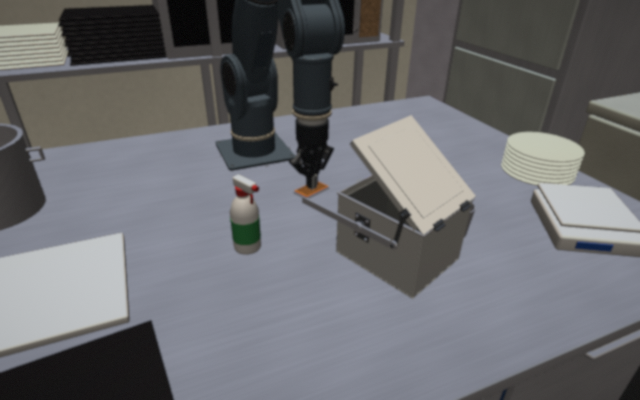

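The scene view shows the fingers on the pad at (312,188), the lid about half open, and the bin not moved. I'll keep pressing.

Call:
send_rows(
  plan=[
    [-0.01, 0, -0.4, 0, 0],
    [0, 0, -0.4, 0, 0],
    [0, 0, -0.4, 0, 0],
    [0, 0, -0.4, 0, 0],
    [0, 0, -0.3, 0, 0],
    [0.02, 0.01, -0.3, 0, 0],
    [0.02, 0.01, -0.3, 0, 0],
    [0.02, 0.01, -0.3, 0, 0],
    [0.02, 0.01, -0.2, 0, 0],
    [0.02, 0.01, -0.2, 0, 0],
  ],
)

```text
time: 5.95
position: [0.5257, 0.0058, 0.0991]
ee_rot: [-0.694, -0.133, 0.133, 0.694]
wrist_force: [2.2, -0.8, 2.2]
opening: 0.0001
```

Call:
send_rows(
  plan=[
    [0, 0, -0.1, 0, 0],
    [0, 0, -0.1, 0, 0],
    [0, 0, -0.1, 0, 0],
    [0, 0, 0, 0, 0],
  ],
)

```text
time: 6.35
position: [0.5252, 0.0056, 0.0961]
ee_rot: [-0.694, -0.133, 0.133, 0.695]
wrist_force: [0.7, 0.1, 2.0]
opening: 0.0
```

Call:
send_rows(
  plan=[
    [0, 0, -0.1, 0, 0],
    [0, 0, 0, 0, 0],
    [0, 0, 0, 0, 0],
  ],
)

```text
time: 6.65
position: [0.5252, 0.0055, 0.0952]
ee_rot: [-0.694, -0.133, 0.133, 0.694]
wrist_force: [0.2, 1.0, 1.1]
opening: 0.0
```

Call:
send_rows(
  plan=[
    [0, 0, -0.1, 0, 0],
    [0, 0, 0, 0, 0],
    [0, 0, 0, 0, 0],
  ],
)

```text
time: 6.95
position: [0.5253, 0.0055, 0.0948]
ee_rot: [-0.694, -0.133, 0.133, 0.695]
wrist_force: [-2.8, 1.5, 9.1]
opening: -0.0001
```

```bash
python3 - <<'E'
from h import *
s=r.state();print(s["time"],s["position"],s["wrist_force"])
p,d=imaging.grab_frame("scene"); cv2.imwrite("pics/scene3.png",p); print(r.state()["wrist_force"])
np.save("pics/scene3.npy",d)
E
```

```text
6.95 [0.52532096 0.00552679 0.09476695] [-2.82536754  1.47878192  9.09297512]
[-2.34854466  0.62165681  9.26387431]
```

View pics/scene3.png

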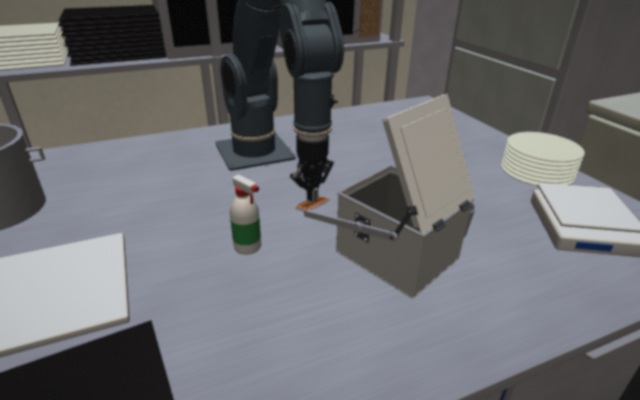

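The force jumped from 2 to 9 N at z = 0.095, so the lever is on its stop. The lid stands steep at (430,160) and the bin is unmoved. I'll hold for more than 3 s.

Call:
send_rows(
  plan=[
    [0, 0, 0, 0, 0],
    [0, 0, 0, 0, 0],
    [0, 0, 0, 0, 0],
    [0, 0, 0, 0, 0],
    [0, 0, 0, 0, 0],
    [0, 0, 0, 0, 0],
    [0, 0, 0, 0, 0],
    [0, 0, 0, 0, 0],
    [0, 0, 0, 0, 0],
    [0, 0, 0, 0, 0],
  ],
)

```text
time: 8.0
position: [0.5253, 0.0055, 0.0948]
ee_rot: [-0.694, -0.133, 0.133, 0.695]
wrist_force: [-1.5, 1.8, 9.1]
opening: 0.0003
```

Call:
send_rows(
  plan=[
    [0, 0, 0, 0, 0],
    [0, 0, 0, 0, 0],
    [0, 0, 0, 0, 0],
    [0, 0, 0, 0, 0],
    [0, 0, 0, 0, 0],
    [0, 0, 0, 0, 0],
    [0, 0, 0, 0, 0],
    [0, 0, 0, 0, 0],
    [0, 0, 0, 0, 0],
    [0, 0, 0, 0, 0],
  ],
)

```text
time: 9.0
position: [0.5253, 0.0055, 0.0948]
ee_rot: [-0.694, -0.133, 0.133, 0.695]
wrist_force: [-1.8, 0.6, 8.7]
opening: 0.0002
```

Call:
send_rows(
  plan=[
    [0, 0, 0, 0, 0],
    [0, 0, 0, 0, 0],
    [0, 0, 0, 0, 0],
    [0, 0, 0, 0, 0],
    [0, 0, 0, 0, 0],
    [0, 0, 0, 0, 0],
    [0, 0, 0, 0, 0],
    [0, 0, 0, 0, 0],
    [0, 0, 0, 0, 0],
    [0, 0, 0, 0, 0],
  ],
)

```text
time: 10.0
position: [0.5254, 0.0056, 0.0948]
ee_rot: [-0.694, -0.133, 0.133, 0.695]
wrist_force: [-1.9, 2.2, 8.5]
opening: -0.0001
```

Call:
send_rows(
  plan=[
    [0, 0, 0, 0, 0],
    [0, 0, 0, 0, 0],
    [0, 0, 0, 0, 0],
    [0, 0, 0, 0, 0],
    [0, 0, 0, 0, 0],
  ],
)

```text
time: 10.5
position: [0.5254, 0.0055, 0.0948]
ee_rot: [-0.694, -0.133, 0.133, 0.695]
wrist_force: [-2.2, 0.9, 9.7]
opening: -0.0003
```

```bash
python3 - <<'E'
from h import *
s=r.state();print(s["time"],s["position"],s["wrist_force"])
E
```

```text
10.5 [0.52537345 0.00551809 0.09476844] [-2.21494757  0.86707271  9.65527018]
```

Held for 3.5 s at about 9 N. Now I'll ease up along the same arc.

Call:
send_rows(
  plan=[
    [0, 0, 0.1, 0, 0],
    [0, 0, 0.2, 0, 0],
    [-0.02, -0.01, 0.3, 0, 0],
    [-0.02, -0.01, 0.3, 0, 0],
    [-0.02, -0.01, 0.3, 0, 0],
    [-0.02, -0.01, 0.3, 0, 0],
    [-0.02, -0.01, 0.3, 0, 0],
    [0, 0, 0.3, 0, 0],
    [0, 0, 0.3, 0, 0],
    [0, 0, 0.3, 0, 0],
  ],
)

```text
time: 11.5
position: [0.5244, 0.0049, 0.1216]
ee_rot: [0.694, 0.133, -0.133, -0.694]
wrist_force: [-2.5, -0.4, 1.6]
opening: 0.0
```

Call:
send_rows(
  plan=[
    [0.01, 0, 0.3, 0, 0],
    [0.02, 0.01, 0.3, 0, 0],
    [0.02, 0.01, 0.3, 0, 0],
    [0.03, 0.01, 0.3, 0, 0],
    [0.03, 0.01, 0.3, 0, 0],
    [0.03, 0.01, 0.3, 0, 0],
    [0.03, 0.01, 0.3, 0, 0],
    [0.03, 0.01, 0.3, 0, 0],
    [0.03, 0.01, 0.3, 0, 0],
    [0.03, 0.01, 0.2, 0, 0],
  ],
)

```text
time: 12.5
position: [0.5271, 0.006, 0.1506]
ee_rot: [-0.694, -0.133, 0.133, 0.694]
wrist_force: [-2.6, 0.2, 4.5]
opening: 0.0003
```

Call:
send_rows(
  plan=[
    [0.03, 0.01, 0.2, 0, 0],
    [0.03, 0.01, 0.2, 0, 0],
    [0.03, 0.01, 0.2, 0, 0],
    [0.03, 0.01, 0.2, 0, 0],
    [0.03, 0.01, 0.2, 0, 0],
    [0.03, 0.01, 0.2, 0, 0],
    [0.03, 0.01, 0.2, 0, 0],
    [0.03, 0.01, 0.1, 0, 0],
    [0.03, 0.01, 0.1, 0, 0],
    [0.03, 0.01, 0.1, 0, 0],
  ],
)

```text
time: 13.5
position: [0.5301, 0.007, 0.1673]
ee_rot: [-0.694, -0.133, 0.133, 0.694]
wrist_force: [-1.8, 1.0, 4.9]
opening: 0.0001
```

```bash
python3 - <<'E'
from h import *
s=r.state();print(s["time"],s["position"],s["wrist_force"])
p,d=imaging.grab_frame("scene"); cv2.imwrite("pics/scene4.png",p)
E
```

```text
13.5 [0.53005612 0.0069877  0.16734932] [-1.84279559  0.95642017  4.89694124]
```

View pics/scene4.png

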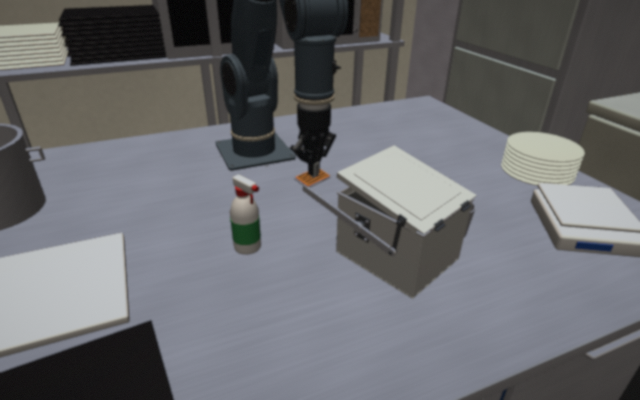

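The lid is nearly down, with a small gap left at its front edge around (345,185), and the fingers still carry 4.9 N. I'll do the last part at 10 mm/s.

Call:
send_rows(
  plan=[
    [0.03, 0.01, 0.1, 0, 0],
    [0.03, 0.01, 0.1, 0, 0],
    [0.03, 0.01, 0.1, 0, 0],
    [0.03, 0.01, 0.1, 0, 0],
    [0.03, 0.01, 0.1, 0, 0],
    [0.03, 0.01, 0.1, 0, 0],
    [0.03, 0.01, 0.1, 0, 0],
    [0.03, 0.01, 0.1, 0, 0],
    [0.03, 0.01, 0.1, 0, 0],
    [0.03, 0.01, 0.1, 0, 0],
  ],
)

```text
time: 14.55
position: [0.5331, 0.0079, 0.1774]
ee_rot: [0.694, 0.133, -0.133, -0.694]
wrist_force: [-2.4, 1.1, 4.7]
opening: -0.0001
```

Call:
send_rows(
  plan=[
    [0, 0, 0.1, 0, 0],
    [0, 0, 0.1, 0, 0],
    [0, 0, 0.1, 0, 0],
    [0, 0, 0.1, 0, 0],
    [0, 0, 0.1, 0, 0],
    [0, 0, 0.1, 0, 0],
    [0, 0, 0.1, 0, 0],
    [0, 0, 0.1, 0, 0],
    [0, 0, 0.1, 0, 0],
    [0, 0, 0.1, 0, 0],
  ],
)

```text
time: 15.55
position: [0.5327, 0.0076, 0.1871]
ee_rot: [0.695, 0.133, -0.133, -0.694]
wrist_force: [0.3, 0.2, -0.3]
opening: 0.0001
```

Call:
send_rows(
  plan=[
    [0, 0, 0.2, 0, 0],
    [0, 0, 0.5, 0, 0],
    [0, 0, 1, 0, 0],
    [0, 0, 2, 0, 0],
    [0, 0, 2, 0, 0],
    [0, 0, 2, 0, 0],
    [0, 0, 2, 0, 0],
    [0, 0, 1, 0, 0],
    [0, 0, 0, 0, 0],
    [0, 0, 0, 0, 0],
  ],
)

```text
time: 16.55
position: [0.5328, 0.0079, 0.2939]
ee_rot: [-0.694, -0.133, 0.133, 0.694]
wrist_force: [-0.0, 0.8, -0.6]
opening: -0.0003
```

```bash
python3 - <<'E'
from h import *
s=r.state();print(s["time"],s["position"],s["wrist_force"])
R={}
for n in("scene","top"):
    p,d=imaging.grab_frame(n); cv2.imwrite(f"pics/{n}5.png",p)
    q=cv2.imread(f"pics/{n}0.png"); print(n,(cv2.absdiff(p,q).max(2)>40).sum())
    if n=="scene":
        M=cv2.moments(big(orange(p)));print(M['m10']/M['m00'],M['m01']/M['m00'])
        cv2.imwrite("pics/diff5.png",cv2.absdiff(p,q))
E
```

```text
16.55 [0.532792   0.00787749 0.2939087 ] [-0.02044226  0.79320624 -0.61229299]
scene 5008
313.366 171.2773333333333
top 20605
```

View pics/scene5.png

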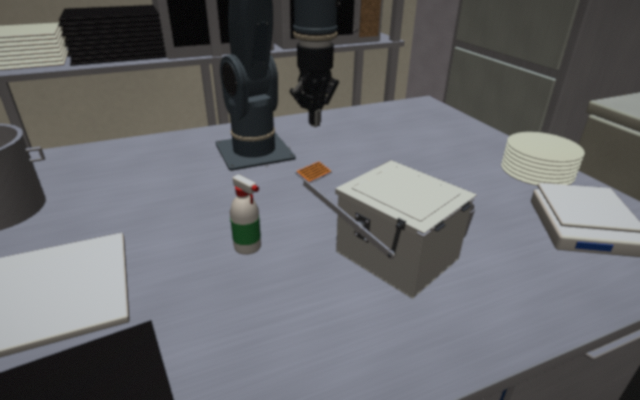

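View pics/diff5.png

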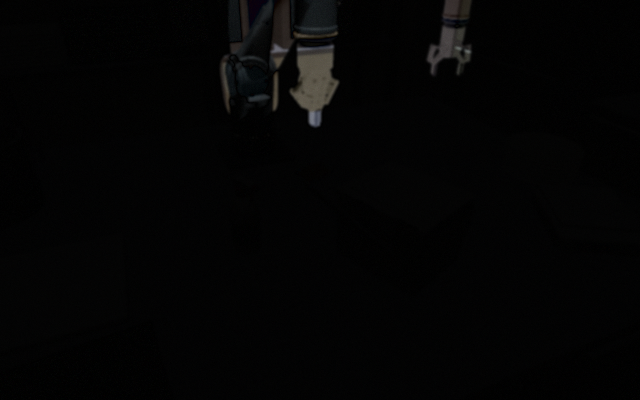

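The lid is shut and the pad is back at (313.4,171.3), its starting pixel. The difference from the first scene picture shows only the arm, and the hand is 11 cm above the pad. I'll hand it in.

```bash
python3 -c "
from station import r
print(r.finish_job())"
```

```text
the job is handed in; nothing more can be done
None
```

I pressed the orange pad with shut fingertips down to its stop and held it there for about 3.5 s. I then eased it back up along its arc, the last part at 10 mm/s, lifted the hand clear and handed the job in at about 16.7 s.

- **Hold:** the stop was reached at z = 0.095 m, where the force rose from about 2 to 9 N. It stayed between 8.5 and 9.7 N through the hold, and the scene picture showed the lid standing open. I did not measure the lid angle directly.
- **Closing:** the fingers still carried about 4.7 N just before the pad reached its rest height, so the lid came down on the lever. I have no direct reading of its speed.
- **Last checks:** the lid looked shut, and the pad was back within 0.1 px of its starting pixel in the scene view. The scene picture differed from the first one only where the arm is, so the bin and spray bottle had not moved. The food box and cup are hidden in that view, and I did not check them in the final top picture. The arm never came near them.
- **Hand clear:** the hand was about 11 cm above the pad, with under 1 N at the wrist, which is noise. No check failed or disagreed.

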